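# Thread a shaft pin through three loose bearing blocks

## Task

Take the steel pin from its wooden rest and thread it nose first through the three bearing blocks on the grey rail, one after the other, until its collar sits fully home against the first block; then let go of it. The blocks are loose and have shifted sideways, so feel gently for each hole and bring the pin into line with it, never forcing the pin; leave the other things on the bench where they are.

Things in the scene. Friction and masses are not known exactly. Their poses are not given: they have to be found in the camera images.
- rail_mouth (a point): On the grey rail's centre line, in the plane of the first bearing block's front face, 45 mm above the bench = height of all three hole axes. x = threading direction along the rail, y = across it, z up. The blocks' front faces lie at x = 0, 40 and 80 mm. The holes' places in y are NOT measured: each lies anywhere up to 8 mm either side of this line.
- pin_grip (a point): Middle of the flat-sided grip of the loose steel pin (0.2 kg), on the pin's axis. x = along the pin to its nose, z up. The grip is 36 mm long (x), 16 mm wide (y; grasp across this), 22 mm high. Ahead of it are a round collar 25 mm in diameter and 6 mm thick, then a shaft 12 mm in diameter and 108 mm long with a square-cut flat nose (edge bevelled under 1 mm).
- pin_collar (a point): Centre of the front face of the pin's collar, on its axis (24 mm ahead of the grip's middle); axes as the pin's
- pin_nose (a point): Centre of the pin's flat nose, on its axis (132 mm ahead of the grip's middle); axes as the pin's
- rail: Fixed grey base plate 128x116x10 mm with three equal blocks; origin under its middle, on the bench, 47 mm along x from rail_mouth. Each block: upright plate 14 mm thick, 36 wide, to 63 mm height, round through hole 15 mm (sharp rim), foot 94 mm wide to 18 mm height. Loose in slots, it slides only along y, 8 mm each way, with 1.5 N friction; a pin in its hole can carry it along.
- pin: The same pin, same origin and axes as pin_grip. It starts level, axis 40 mm above the bench, on a wooden rest (base 160x50x12 mm) with a 10 mm wide post under the grip and a forked post (30 mm wide, prongs to 46 mm height) under the shaft 105 mm ahead of the origin: lift it straight up.
- tin: Bystander: round open screw tin, 64 mm across, 43 mm high; origin under its centre
- punch: Bystander: grey pin punch, a plain tapering bar 14 mm thick and 190 mm long lying on the bench (no collar, no flat grip); origin under its centre
- small_case: Bystander: small red tool case 150 x 98 x 22 mm; origin under its centre
Not all that is in view belongs to the job. Of the things that look like the pin, the larger one is meant.

How it is judged:
By the outcome, as a careful person would: the job done as asked, in the order asked, and still so for the second after the job is handed in, with the robot touching nothing.
It also fails if it takes over 72 s, if anything falls off the work surface, if the arm or the gripper's body presses on something with over 40 N, if the wrist force passes 120 N, or if a joint passes its speed limit or range.

## Robot

A 6-joint arm with a two-finger parallel gripper is mounted at the origin on a cart in front of the work surface, level with it; the furniture and walls round the work are solid. World frame = base frame: x ahead of the robot, y to its left, z up, the work surface at z = 0. Lengths are in m, angles in degrees, forces in N, time in s.
With the tool pointing down it reaches from about 0.275 to 0.75 m from the base axis. Payload 10.2 kg.
Tool frame: the origin (TCP) lies on the centre line of the jaws, within the pads' length; the fingertips stand 22 mm ahead of it and the grasp point (between the pads) lies 3 mm ahead of it; z points along the fingers, y is the line along which they close (so a half turn about z gives the same grasp; the last joint's range is limited). The gripper opens to 88 mm and grips with 3 to 60 N. Pads are 18 mm wide; open, the fingers measure 123 mm over their backs; the gripper's body (75 mm by 187 mm) begins 45 mm behind the grasp point.
Start: joints at [-76.226, 17.928, 85.812, -0, 76.261, -12.8], TCP at [0.235, -0.47, 0.261] pointing down, gripper open.
Joint ranges: [-168.41, 168.41], [-55.51, 124.54], [10.69, 146.95], [-70.63, 250.63], [1, 178], [-165.06, 165.06]. Speed limits (degrees/s): [136.94, 136.94, 172.46, 180, 180, 180].

## Interface

Orientations are given as [roll, pitch, yaw] about the fixed x, y, z axes, in that order (R = Rz(yaw) Ry(pitch) Rx(roll)).
In Python, from workcell import bot, camera, job gives the robot as it stands.
- The arm moves only by the tool carry_out, never from a script. Its argument "series" is a list of rows, each a list of 3 entries, a list of its own where there are three numbers: the turn, a rotation vector about the world's x, y, z in rad, then the shift along the world's x, y, z in m, then the opening in per cent of the stroke, from 0 (shut) to 100 (fully open). A call has 1 to 10 rows; each row shifts and turns the commanded pose from where the row before left it; what a row does not reach is not made up. A row lasts 1/8 s, in which the tool goes at most 62.5 mm and 10.7 degrees, less where a joint would pass 70% of its speed; a pose out of reach is approached as far as the arm can. A call is refused whole if a number of a shift passes 0.0625 or a number of a turn 0.188, either way. A call with a gripper value outside its range is refused whole. The fingers move at their own pace and stop on an object; "squeeze" is the grip in N (left out, the last holds). Time passes only in rows, so rows that do not move let the fingers close. It gives the time, the measured TCP pose, the force, the opening and the grip force at its end, in the units of the state.
- bot.read_state(): the state, without advancing time (a new reading comes with each control period).
- camera(name): name is "scene" or "top"; returns a dict with "pixels" (480x640x3 uint8, red, green, blue), "fx", "fy", "cx", "cy" (pixels), "cam_to_world" (4x4, takes a point from camera to world coordinates). Camera axes: x right, y up, looking along -z (the intrinsics and any distortion apply to the point x, -y, -z); pixel columns grow to the right and rows downward; lengths in m; the calibration is good to about 2 mm. A picture is of the moment at which its call begins. There is no depth.
- job.job_done(): hands the job in; it is judged then, once.
The state is a dict: "time_s": time; "joint_positions": joint angles; "joint_velocities": joint speeds; "joint_efforts": joint torques, N m; "eef_pos": TCP position; "ee_rot": TCP orientation; "contact_force": force on the tool from outside, world axes, zero at the start; "wrist_torque": the same for the moment, N m; "finger_gap": finger opening in m; "grasp_force": force on a finger pad.
Only numpy, scipy, OpenCV 4.12 (cv2) and the standard library are available. Lean on these libraries where they do the work, as an engineer would, in place of code of your own. Each camera call takes 0.05 s, during which the arm holds its last target. There are 200 camera calls.

## Working session

There is one attempt and no reset: what is moved stays moved. The work goes in short steps, Python scripts to look and compute and a tool call to move; the robot and the scene stay as the last step left them, time stands still between calls to the robot, and variables do not carry over. Pictures are saved under pics/ and viewed, at most 10 in all, crops included, and the job is handed in when it is done.

Besides the shell and the picture viewer there is one more tool, called after "Emit:" by a JSON object that holds its "method" and its "body". carry_out: Moves the arm, as the interface text tells. Its arguments: {"type":"object","properties":{"series":{"type":"array"},"squeeze":{"type":"number"}},"required":["series"]}

```bash
mkdir -p pics; python3 - <<'E'
from workcell import bot,camera
import cv2,numpy as np
for n in("scene","top"):
    c=camera(n);cv2.imwrite(f"pics/{n}0.png",c["pixels"][:,:,::-1]);print(n,c["fx"],c["fy"],c["cx"],c["cy"],np.round(c["cam_to_world"],4).tolist(),[k for k in c])
print(bot.read_state())
E
```

```text
scene 441.813302897463 441.813302897463 320.90078441070665 233.45476029211704 [[-0.7023, 0.3893, -0.5959, -0.1645], [-0.7116, -0.4034, 0.5752, 0.7172], [-0.0165, 0.8281, 0.5604, 0.6848], [0.0, 0.0, 0.0, 1.0]] ['pixels', 'fx', 'fy', 'cx', 'cy', 'cam_to_world']
top 596.1046383264483 596.1046383264483 320.70895455571383 236.9094298080136 [[-0.0185, 0.9969, -0.0766, 0.4085], [-0.9998, -0.0191, -0.007, 0.0887], [-0.0084, 0.0765, 0.997, 1.2294], [0.0, 0.0, 0.0, 1.0]] ['pixels', 'fx', 'fy', 'cx', 'cy', 'cam_to_world']
{'time_s': 0.1, 'joint_positions': array([-7.62260852e+01,  1.79549447e+01,  8.58467791e+01, -5.77462707e-04,
        7.62596056e+01, -1.28013727e+01]), 'joint_velocities': array([ 0.00615869, -0.12440304, -0.10463374, -0.02425937, -0.0676466 ,
       -0.00185828]), 'joint_efforts': array([ 2.35545449e-03, -4.02811289e+01, -2.52643955e+01,  6.95332862e-02,
        3.42420093e-02, -7.13896202e-05]), 'eef_pos': array([ 0.23480294, -0.46936981,  0.26024874]), 'ee_rot': array([-1.79940071e+02, -1.30420365e-02,  2.65754182e+01]), 'contact_force': array([-0.11745608, -0.21892394,  0.42447597]), 'wrist_torque': array([-0.01374319,  0.02149409, -0.00903862]), 'grasp_force': 0.0, 'finger_gap': 0.0881100459928496}
```

View pics/top0.png

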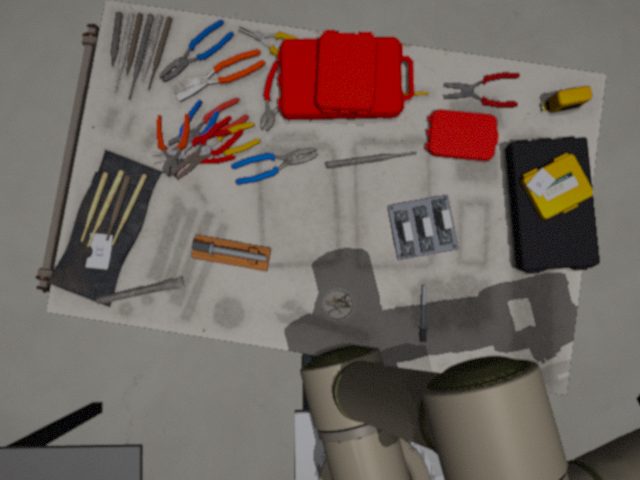

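View pics/scene0.png

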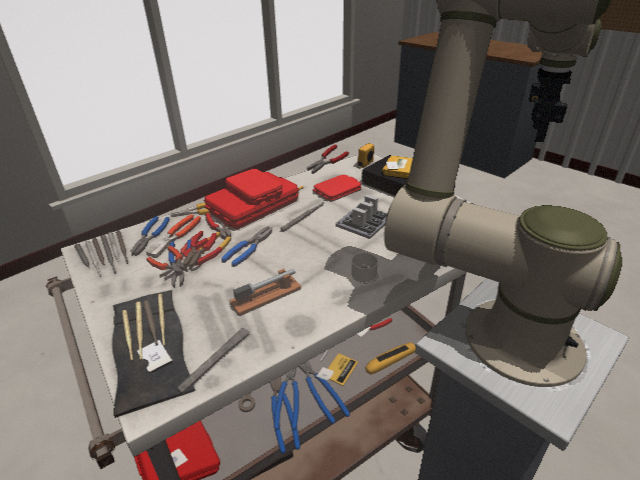

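The top view shows these pin-like things:
- The pin on its orange rest at (232,252).
- The grey tapered punch at (370,158).
- A screwdriver at (422,312).
- A file at (140,290).

Only the one on the wooden rest has a grip block, a collar and a shaft. The rail is at (422,228). I'll enlarge both to confirm.

```bash
python3 - <<'E'
import cv2,numpy as np
t=cv2.imread("pics/top0.png")
a=cv2.resize(t[225:280,180:280],(800,440),interpolation=cv2.INTER_CUBIC)
a=cv2.resize(a,(550,302));b=cv2.resize(t[185:270,375:470],(335,300),interpolation=cv2.INTER_CUBIC)
s=cv2.imread("pics/scene0.png")
c=cv2.resize(s[262:318,222:308],(430,280),interpolation=cv2.INTER_CUBIC);d=cv2.resize(s[190:240,330:395],(364,280),interpolation=cv2.INTER_CUBIC)
a=cv2.resize(t[225:280,180:280],(460,253),interpolation=cv2.INTER_CUBIC)
im=np.zeros((600,800,3),np.uint8);im[:253,:460]=a;im[:300,462:797]=b;im[305:585,:430]=c;im[305:585,433:797]=d
cv2.imwrite("pics/crop1.png",im)
E
```

```text
(no output)
```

View pics/crop1.png

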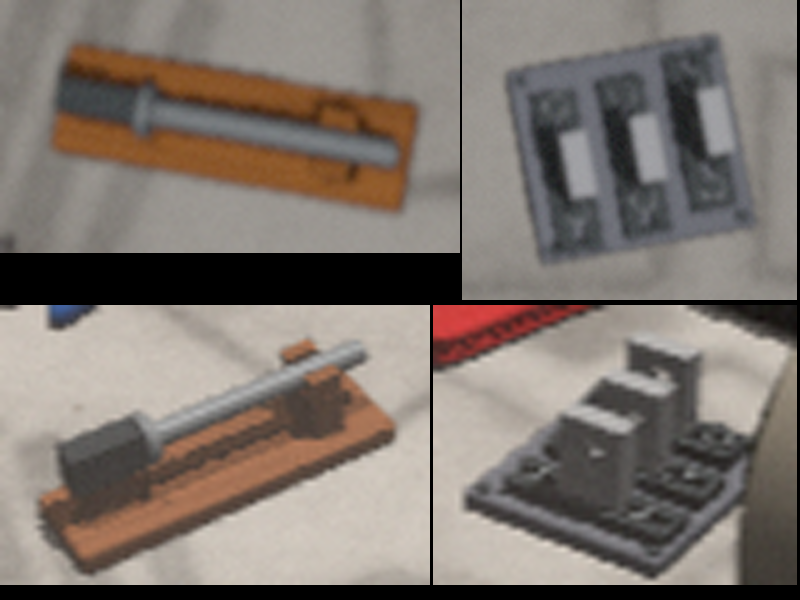

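The crop confirms it: the piece on the wooden rest has a dark flat grip at the left, then a collar, then a long shaft with its nose at the right. The punch has neither grip nor collar. The rail's first block is the left one, on the side the pin comes from. Next I'll measure.

```bash
cat > h.py <<'E'
import numpy as np,cv2
from workcell import bot,camera
def ray(c,p):
    T=np.array(c["cam_to_world"]);d=T[:3,:3]@np.array([(p[0]-c["cx"])/c["fx"],-(p[1]-c["cy"])/c["fy"],-1.]);return T[:3,3],d
def onz(c,p,z):
    o,d=ray(c,p);return o+d*(z-o[2])/d[2]
def proj(c,P):
    T=np.array(c["cam_to_world"]);q=T[:3,:3].T@(np.asarray(P)-T[:3,3]);return np.array([c["cx"]+c["fx"]*q[0]/-q[2],c["cy"]-c["fy"]*q[1]/-q[2]])
E
python3 - <<'E'
from h import *
np.set_printoptions(precision=4,suppress=True)
c=camera("top");im=c["pixels"];hsv=cv2.cvtColor(im,cv2.COLOR_RGB2HSV)
# rail
R=im[185:270,375:470].astype(int)
print("plate px",im[225,389],im[203,443],"top",im[230,408],"bench",im[190,380])
pm=((R[:,:,2]-R[:,:,0])>8).astype(np.uint8)
def big(m,k=1):
    cs=cv2.findContours(m,cv2.RETR_EXTERNAL,cv2.CHAIN_APPROX_NONE)[0];return sorted(cs,key=cv2.contourArea)[::-1][:k]
pm=cv2.morphologyEx(pm,cv2.MORPH_CLOSE,np.ones((9,9)))
b=cv2.minAreaRect(big(pm)[0]);P=np.array([onz(c,p+[375,185],.01) for p in cv2.boxPoints(b)]);print("plate",b,P,np.linalg.norm(np.diff(P,axis=0),axis=1),P.mean(0))
tm=(R.min(2)>165).astype(np.uint8)
tm2=(R.min(2)>150).astype(np.uint8)
for m in big(cv2.morphologyEx(((R.min(2)>185)).astype(np.uint8),cv2.MORPH_OPEN,np.ones((2,2))),5):
    b=cv2.minAreaRect(m);Q=np.array([onz(c,p+[375,185],.063) for p in cv2.boxPoints(b)]);print("top",b,Q.mean(0),np.linalg.norm(np.diff(Q,axis=0),axis=1)[:2])
# pin
S=im[225:280,180:280].astype(int)
sat=cv2.cvtColor(im,cv2.COLOR_RGB2HSV)[225:280,180:280,1]
om=(sat>120).astype(np.uint8)
hull=cv2.convexHull(np.vstack(big(om,2)));
b=cv2.minAreaRect(hull);Q=np.array([onz(c,p+[180,225],.012) for p in cv2.boxPoints(b)]);print("rest",b,Q,np.linalg.norm(np.diff(Q,axis=0),axis=1)[:2],Q.mean(0))
hm=np.zeros(om.shape,np.uint8);cv2.fillConvexPoly(hm,hull,1)
sm=((S[:,:,2]-S[:,:,0]>-5)&(S.min(2)>85)&(hm>0)).astype(np.uint8)
k=big(sm)[0];b=cv2.minAreaRect(k);print("shaft",b)
ys,xs=np.nonzero(cv2.drawContours(np.zeros_like(sm),[k],-1,1,-1));f=np.polyfit(xs,ys,1)
for x in(xs.min(),xs.max()): print("px",x+180,np.polyval(f,x)+225,onz(c,(x+180,np.polyval(f,x)+225),.04))
for r in S[15:35:2,8:50:3].sum(2)//3: print(*r)
E
```

```text
plate px [144 139 135] [70 75 75] top [160 161 164] bench [151 147 141]
plate ((47.30377197265625, 41.78679275512695), (53.505104064941406, 59.893775939941406), 79.3803482055664) [[ 0.5633 -0.0423  0.01  ]
 [ 0.5838 -0.164   0.01  ]
 [ 0.475  -0.1803  0.01  ]
 [ 0.4547 -0.0595  0.01  ]] [0.1234 0.11   0.1226] [ 0.5192 -0.1115  0.01  ]
rest ((50.72064208984375, 27.16440200805664), (76.29313659667969, 23.063730239868164), 10.124671936035156) [[0.4663 0.3632 0.012 ]
 [0.5127 0.3547 0.012 ]
 [0.4822 0.2008 0.012 ]
 [0.436  0.2096 0.012 ]] [0.0472 0.1569] [0.4743 0.2821 0.012 ]
shaft ((57.142608642578125, 27.54251480102539), (57.00947570800781, 7.218254089355469), 8.471144676208496)
px 209 248.30769241593447 [0.4813 0.321  0.04  ]
px 265 258.03498592148395 [0.4597 0.2091 0.04  ]
137 133 53 45 52 66 82 84 79 82 87 85 80 89
135 132 57 55 49 47 53 57 58 83 89 86 90 82
137 119 67 69 64 63 57 56 77 66 81 79 84 87
139 108 70 69 71 70 71 82 90 66 58 50 64 68
136 104 66 64 65 69 71 94 100 109 105 89 79 66
135 111 79 70 63 66 67 100 102 117 122 122 117 108
132 102 92 89 85 80 72 91 79 90 100 109 117 122
129 99 87 85 90 87 89 87 75 83 82 81 90 94
124 99 90 91 88 86 88 86 81 87 92 89 87 87
122 116 97 95 90 92 91 90 88 88 89 88 89 92
```

Emit:
{"method": "carry_out", "body": {"series": [[[0, 0, 0.046], [0.0125, 0.0405, -0.005], 100], [[0, 0, 0.046], [0.0125, 0.0405, -0.005], 100], [[0, 0, 0.046], [0.0125, 0.0405, -0.005], 100], [[0, 0, 0.046], [0.0125, 0.0405, -0.005], 100], [[0, 0, 0.046], [0.0125, 0.0405, -0.005], 100], [[0, 0, 0.046], [0.0125, 0.0405, -0.005], 100], [[0, 0, 0.046], [0.0125, 0.0405, -0.005], 100], [[0, 0, 0.046], [0.0125, 0.0405, -0.005], 100], [[0, 0, 0.046], [0.0125, 0.0405, -0.005], 100], [[0, 0, 0.046], [0.0125, 0.0405, -0.005], 100]], "squeeze": 40}}

```text
time_s: 1.4
eef_pos: [0.36, -0.0632, 0.2106]
ee_rot: [180.0, -0.0, 53.0]
contact_force: [-0.8, -0.4, -0.6]
finger_gap: 0.0879
grasp_force: 0.0
```

```bash
python3 - <<'E'
import cv2,numpy as np
t=cv2.imread("pics/top0.png")
a=cv2.resize(t[192:262,384:460],(760,600),interpolation=cv2.INTER_NEAREST)
cv2.imwrite("pics/crop2.png",a)
g=t[:,:,:].astype(int).mean(2).astype(int)
for r in range(198,256,3): print(r,*g[r,386:460:2])
E
```

```text
198 147 148 148 148 148 147 145 147 148 148 146 146 144 142 143 136 137 120 116 111 94 102 103 102 101 103 92 88 89 70 85 118 145 148 146 143 141
201 147 148 149 147 147 148 144 143 132 119 121 117 105 108 105 103 111 109 111 110 110 113 102 75 66 69 71 56 70 83 103 112 135 145 143 139 133
204 145 132 121 106 104 110 105 108 108 112 110 112 114 114 112 110 110 107 107 108 111 112 109 68 69 71 87 81 77 77 99 109 136 146 144 140 135
207 136 92 87 88 109 113 115 112 113 112 111 115 110 101 87 76 74 69 69 69 90 110 112 77 61 67 49 59 78 81 94 108 118 142 142 137 131
210 141 93 106 105 103 103 93 92 98 93 93 110 112 87 63 81 74 71 75 80 89 110 110 83 34 40 51 56 110 133 142 143 119 143 143 137 133
213 146 109 105 110 72 68 87 81 80 81 75 103 114 105 64 71 82 70 79 85 79 104 111 95 40 38 37 42 128 159 160 154 122 135 141 139 134
216 146 115 102 114 85 71 92 78 82 96 79 99 114 111 71 43 36 61 59 76 87 112 112 105 51 30 35 32 96 155 161 159 134 123 142 140 131
219 150 138 92 111 82 62 65 66 85 69 72 93 111 114 85 34 38 42 99 153 158 159 132 106 70 34 29 44 75 150 161 160 145 116 140 139 130

[... 935 characters left out ...]
 85 107 109 127
243 150 148 147 139 83 108 112 77 65 55 63 68 77 74 101 112 105 61 74 90 86 97 84 78 106 112 101 63 67 72 77 79 88 94 106 106 120
246 148 147 147 146 108 104 115 81 70 81 84 90 86 76 103 115 108 65 76 75 97 77 71 77 102 111 111 106 110 109 111 111 114 91 76 94 110
249 146 144 144 147 131 96 115 95 70 77 92 102 72 75 87 111 116 80 68 72 70 66 64 70 90 112 112 113 110 112 109 107 107 106 105 104 117
252 142 141 143 141 134 100 114 102 71 74 85 81 64 72 84 112 113 99 79 89 98 100 107 108 105 108 111 115 128 130 134 144 141 138 142 135 127
255 143 144 141 140 140 102 90 75 60 68 72 80 79 77 85 100 112 110 109 114 124 119 122 127 128 137 143 146 147 148 146 147 147 145 144 139 131
```

View pics/crop2.png

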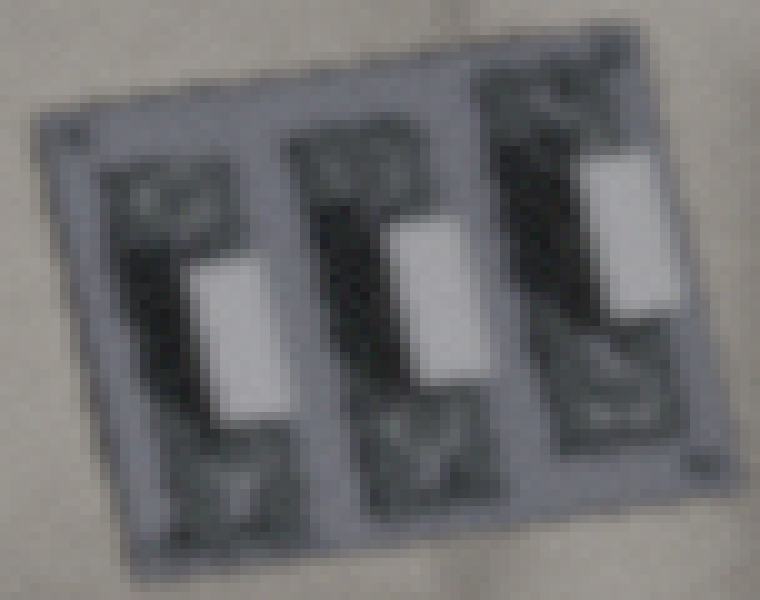

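The crop shows the rail plate's corners at about (388,205), (448,195.5), (458,249) and (397,259). The bright block tops are centred at about (407.9,231.4), (427.8,226.9) and (447.1,219.3).

```bash
python3 - <<'E'
from h import *
np.set_printoptions(precision=4,suppress=True)
c=camera("top")
f=lambda p:np.array(p)/[10,600/70]+[384,192]-.5
P=np.array([onz(c,f(p),.01) for p in[(38,112),(640,30),(742,488),(130,578)]])
print(P,np.linalg.norm(P-np.roll(P,1,0),axis=1))
d=(P[1]-P[0]+P[2]-P[3])[:2];e=(P[0]-P[3]+P[1]-P[2])[:2]
print("yaw",np.degrees(np.arctan2(d[1],d[0])),np.degrees(np.arctan2(e[1],e[0]))-90)
a=np.radians(-80.7);d=np.array([np.cos(a),np.sin(a)]);n=np.array([-d[1],d[0]])
m=P.mean(0)[:2]-.047*d;print("mouth",m,"d",d,"n",n)
for p in[(239,338),(437.5,299),(631,234)]:
    q=onz(c,f(p),.063)[:2]-m;print(q@d*1e3,q@n*1e3)
E
```

```text
[[ 0.5663 -0.041   0.01  ]
 [ 0.5837 -0.1654  0.01  ]
 [ 0.4732 -0.1824  0.01  ]
 [ 0.4541 -0.0568  0.01  ]] [0.1133 0.1256 0.1118 0.127 ]
yaw -81.68776149294716 -81.63690580651769
mouth [ 0.5117 -0.065 ] d [ 0.1616 -0.9869] n [0.9869 0.1616]
7.416774587579272 -6.406319959992531
47.390803396159555 -4.632642387483404
87.5968118742625 3.1895183322974603
```

Emit:
{"method": "carry_out", "body": {"series": [[[0, 0, 0.046], [0.0125, 0.0402, -0.005], 100], [[0, 0, 0.046], [0.0125, 0.0402, -0.005], 100], [[0, 0, 0.046], [0.0125, 0.0402, -0.005], 100], [[0, 0, 0.046], [0.0125, 0.0402, -0.005], 100], [[0, 0, 0.046], [0.0125, 0.0402, -0.005], 100], [[0, 0, 0.046], [0.0125, 0.0402, -0.005], 100], [[0, 0, 0.046], [0.0125, 0.0402, -0.005], 100], [[0, 0, 0.046], [0.0125, 0.0402, -0.005], 100], [[0, 0, 0.046], [0.0125, 0.0402, -0.005], 100], [[0, 0, 0.0], [0, 0, 0], 100]]}}

```text
time_s: 2.7
eef_pos: [0.4722, 0.2989, 0.1647]
ee_rot: [-179.9, 0.0, 76.8]
contact_force: [-0.3, -1.0, 0.1]
finger_gap: 0.088
grasp_force: 0.0
```

Block spacing measures 7.4, 47.4 and 87.6 mm against the nominal 7, 47 and 87, so the rail fix is good (yaw about -81.6°). The sideways offsets are about -7, -4.6 and +3.9 mm. I'll grasp the pin now.

Emit:
{"method": "carry_out", "body": {"series": [[[0, 0, 0.019], [0.0063, 0.0199, 0], 100], [[0, 0, 0.019], [0.0063, 0.0199, 0], 100], [[0, 0, 0], [0, 0, -0.03], 100], [[0, 0, 0], [0, 0, -0.03], 100], [[0, 0, 0], [0, 0, -0.03], 60], [[0, 0, 0], [0, 0, -0.02], 60], [[0, 0, 0], [0, 0, -0.011], 50], [[0, 0, 0], [0, 0, 0], 50]]}}

```text
time_s: 3.7
eef_pos: [0.4849, 0.3365, 0.0446]
ee_rot: [-180.0, 0.0, 78.8]
contact_force: [-0.5, 0.3, -0.6]
finger_gap: 0.0502
grasp_force: 0.0
```

```bash
python3 - <<'E'
from h import *
ims=[]
for n in("scene","top"):
    c=camera(n);p=proj(c,[.475,.31,.04]).astype(int);w,h=60,45
    ims.append(cv2.resize(c["pixels"][p[1]-h:p[1]+h,p[0]-w:p[0]+w,::-1],(400,300),interpolation=cv2.INTER_CUBIC))
cv2.imwrite("pics/g.png",np.hstack(ims));print(bot.read_state()["eef_pos"])
E
```

```text
[0.48535462 0.33700556 0.04558427]
```

View pics/g.png

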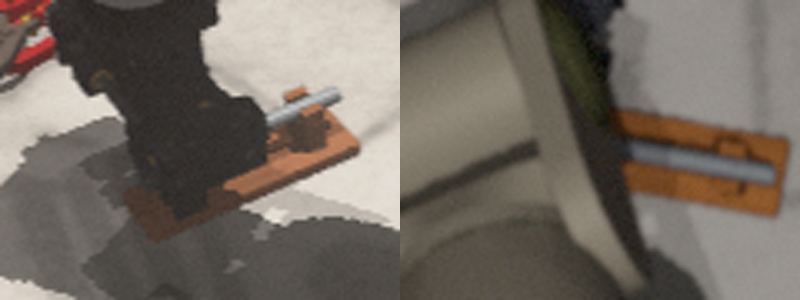

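The gripper straddles the grip and the shaft lies in the fork, nose to the right. I'll lower it 2 mm and close.

Emit:
{"method": "carry_out", "body": {"series": [[[0, 0, 0], [0, 0.001, -0.002], 15], [[0, 0, 0], [0, 0, 0], 10], [[0, 0, 0], [0, 0, 0], 10], [[0, 0, 0], [0, 0, 0], 10], [[0, 0, 0], [0, 0, 0], 10], [[0, 0, 0], [0, 0, 0], 10]], "squeeze": 40}}

```text
time_s: 4.55
eef_pos: [0.4851, 0.3381, 0.0429]
ee_rot: [180.0, -0.0, 78.8]
contact_force: [1.2, -0.6, 2.8]
finger_gap: 0.0152
grasp_force: 40.0
```

```bash
python3 - <<'E'
from h import *
for i in range(4):
    s=bot.read_state();print(s["eef_pos"],s["ee_rot"],s["finger_gap"],s["grasp_force"],s["contact_force"],s["wrist_torque"]);camera("top")
E
```

```text
[0.48509538 0.33813247 0.04292107] [ 1.79976188e+02 -1.74277112e-02  7.88307421e+01] 0.015232939427087552 39.98559594154358 [ 1.21952586 -0.57805649  2.80850418] [ 0.02744066 -0.17712187 -0.02884476]
[0.48510326 0.33811335 0.04291942] [ 1.79976327e+02 -1.51191628e-02  7.88290796e+01] 0.015480876018510982 39.985575154423714 [ 0.25366028 -0.35523003  2.60104401] [ 0.07382719 -0.12256494  0.03098886]
[0.48511054 0.33812342 0.04294338] [ 1.79976072e+02 -1.81068060e-02  7.88276878e+01] 0.01552941398528003 39.98565271496773 [0.79659931 0.74762453 3.05426713] [ 0.01064979 -0.11758251  0.0139079 ]
[0.4851054  0.33811564 0.04291641] [ 1.79975875e+02 -1.70547819e-02  7.88273545e+01] 0.015469061451174788 39.98565036803484 [ 1.183993   -0.23679278  2.37035245] [ 0.06354641 -0.16467615  0.00610895]
```

Gripped: gap 15.5 mm, force 40 N. Next I'll lift straight up and carry the pin to the rail.

Emit:
{"method": "carry_out", "body": {"series": [[[0, 0, 0], [0, 0, 0.01], 10], [[0, 0, 0], [0, 0, 0.02], 10], [[0, 0, 0], [0, 0, 0.02], 10], [[0, 0, 0.05], [0, -0.03, 0], 10], [[0, 0, 0.05], [0, -0.035, 0], 10], [[0, 0, 0.05], [0, -0.04, 0], 10], [[0, 0, 0.05], [0, -0.04, 0], 10], [[0, 0, 0.05], [0, -0.04, 0], 10], [[0, 0, 0.05], [0, -0.04, 0], 10], [[0, 0, 0.041], [-0.001, -0.02, 0], 10]]}}

```text
time_s: 6.0
eef_pos: [0.4836, 0.0914, 0.0929]
ee_rot: [-180.0, -0.0, 98.4]
contact_force: [-0.1, 0.0, -3.3]
finger_gap: 0.0155
grasp_force: 40.0
```

Emit:
{"method": "carry_out", "body": {"series": [[[0, 0, 0], [0, -0.014, -0.015], 10], [[0, 0, 0], [0, 0, -0.015], 10], [[0, 0, 0], [0, 0, 0], 10], [[0, 0, 0], [0, 0, 0], 10]]}}

```text
time_s: 6.5
eef_pos: [0.484, 0.0796, 0.063]
ee_rot: [180.0, -0.0, 98.4]
contact_force: [-0.8, 0.2, -2.1]
finger_gap: 0.0154
grasp_force: 40.0
```

```bash
python3 - <<'E'
from h import *
np.set_printoptions(precision=4,suppress=True)
s=bot.read_state();print(s["time_s"],s["eef_pos"],s["ee_rot"],s["contact_force"],s["wrist_torque"])
for n,P,w,h in(("scene",[.505,-.05,.05],60,45),("top",[.505,-.05,.05],80,60)):
    c=camera(n);p=proj(c,P).astype(int);print(n,p-[w,h],400/2/w)
    cv2.imwrite(f"pics/{n}_a.png",c["pixels"][:,:,::-1])
    k=cv2.resize(c["pixels"][p[1]-h:p[1]+h,p[0]-w:p[0]+w,::-1],(400,300),interpolation=cv2.INTER_CUBIC)
    im=k if n=="scene" else np.hstack([im,k])
cv2.imwrite("pics/a.png",im)
E
```

```text
6.5 [0.484  0.0796 0.063 ] [179.9882  -0.0017  98.4109] [-0.7901  0.1951 -2.0644] [ 0.1223 -0.087   0.026 ]
scene [292 172] 3.3333333333333335
top [314 172] 2.5
```

View pics/a.png

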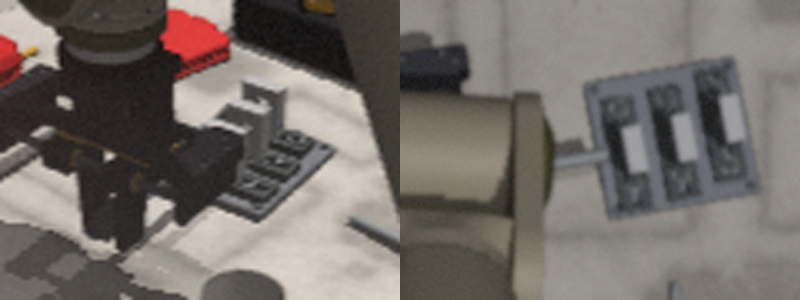

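In the close view the arm covers the grip, but the shaft shows in the top view from (376,237) to (396,234). It points almost at the first block's top, near (408,231). I'll measure the remaining offset.

```bash
python3 - <<'E'
from h import *
np.set_printoptions(precision=4,suppress=True)
c=camera("top");im=c["pixels"];g=im.astype(float).mean(2)
for x in range(372,404,2): print(x,*g[226:248,x].astype(int))
d=np.array([.1452,-.9894]);n=np.array([.9894,.1452]);B=np.array([.50658,-.07334])
# bright block tops, subpixel centroid
for (x0,y0,x1,y1) in((402,220,416,244),(422,215,436,239),(440,206,456,232)):
    w=np.clip((g[y0:y1,x0:x1]-130)/30,0,1);yy,xx=np.mgrid[y0:y1,x0:x1];p=((w*xx).sum()/w.sum(),(w*yy).sum()/w.sum());q=onz(c,p,.063)[:2];print("top",p,q,(q-B)@d*1e3,(q-B)@n*1e3,w.sum())
E
```

```text
372 53 55 57 59 62 59 57 61 57 60 62 62 61 59 60 59 56 59 57 54 58 55
374 55 52 46 34 43 44 46 40 43 49 46 51 54 51 52 55 52 56 68 69 82 84
376 126 122 102 79 67 71 71 69 77 95 108 113 107 98 100 109 114 118 128 132 140 139
378 145 139 121 94 81 78 80 86 98 114 129 129 115 107 115 124 126 129 136 143 146 148
380 145 130 105 87 82 82 80 88 100 117 132 128 115 112 122 124 128 132 142 146 146 150
382 141 121 93 82 84 79 77 86 108 126 129 122 112 117 123 125 128 136 144 148 146 146
384 137 114 92 81 76 80 79 91 113 129 128 115 106 113 124 125 129 138 144 146 149 146
386 134 119 101 90 85 82 84 98 119 130 127 113 115 120 127 129 134 142 149 146 147 141
388 147 145 144 140 130 114 100 108 127 130 119 113 117 125 128 130 137 145 146 144 144 143
390 110 117 129 135 131 117 106 116 126 123 113 107 116 125 129 135 141 145 148 146 145 142
392 100 96 91 92 91 90 101 119 132 127 109 92 87 98 116 129 137 138 140 139 145 144
394 107 108 104 106 98 96 108 126 128 118 101 93 90 89 86 90 86 82 85 93 102 112
396 58 56 64 75 84 89 106 116 118 106 100 104 112 112 114 109 110 107 105 107 103 104
398 34 36 32 38 41 47 52 52 54 61 65 79 91 103 104 105 107 109 115 115 115 114
400 38 27 28 35 29 35 27 37 35 32 37 41 49 53 70 70 76 71 81 82 81 83
402 73 64 60 49 45 40 44 42 41 38 32 32 39 40 49 66 68 67 67 71 70 69
top (np.float64(407.8815302820157), np.float64(231.10737401756816)) [ 0.5063 -0.0743] 0.9104357415256599 -0.46142295906485153 96.13333333333334
top (np.float64(427.6886199674192), np.float64(226.4427507563416)) [ 0.5147 -0.1134] 40.80556699597024 2.2114666257491464 95.4888888888889
top (np.float64(447.9383211312807), np.float64(217.78196770634838)) [ 0.531  -0.1536] 82.9975546324425 12.502563608671254 110.78888888888889
```

```bash
python3 - <<'E'
from h import *
np.set_printoptions(precision=2,suppress=True)
c=camera("top");im=c["pixels"].astype(float)
t=np.array([.484,.0796]);a=np.radians(98.41-180);d=np.array([np.cos(a),np.sin(a)]);n=np.array([-d[1],d[0]])
for s in(.09,.1,.11,.12,.13,.132): print("axis",s,proj(c,[*(t+s*d),.060]), "edges",proj(c,[*(t+s*d+.006*n),.060]),proj(c,[*(t+s*d-.006*n),.060]))
# resample lateral profile along expected axis
for s in(.095,.1,.105,.11,.115,.12,.125,.13):
    L=np.arange(-12,13,1.5)*1e-3
    P=np.float32([proj(c,[*(t+s*d+l*n),.060]) for l in L])
    v=cv2.remap(c["pixels"],P[:,:1],P[:,1:],cv2.INTER_LINEAR)[:,0].astype(int);print(s,*v.mean(1).astype(int),"| b-r",*(v[:,2]-v[:,0]))
print(L*1e3)
E
```

```text
axis 0.09 [374.79 236.48] edges [374.26 233.48] [375.31 239.48]
axis 0.1 [379.8  235.64] edges [379.28 232.64] [380.33 238.64]
axis 0.11 [384.82 234.8 ] edges [384.29 231.8 ] [385.34 237.8 ]
axis 0.12 [389.83 233.96] edges [389.3  230.97] [390.36 236.97]
axis 0.13 [394.84 233.13] edges [394.31 230.13] [395.37 236.13]
axis 0.132 [395.84 232.96] edges [395.31 229.96] [396.38 235.96]
0.095 125 123 118 112 109 114 122 128 125 114 102 91 83 77 74 72 72 | b-r -9 -8 -7 -5 0 3 5 6 7 6 5 1 -4 -7 -7 -7 -5
0.1 127 125 120 113 110 116 125 129 127 117 102 92 86 82 83 83 86 | b-r -10 -9 -7 -3 1 4 5 5 6 6 2 0 -2 -6 -5 -6 -7
0.105 127 124 120 116 110 114 122 129 127 115 100 88 78 77 79 82 84 | b-r -9 -8 -7 -6 -1 3 5 7 5 4 4 3 -3 -4 -4 -5 -7
0.11 127 126 121 115 112 115 125 129 127 116 100 88 80 80 81 80 82 | b-r -7 -9 -7 -5 -2 3 6 7 6 7 5 1 -2 -4 -4 -5 -7
0.115 130 127 123 117 113 116 123 130 126 116 104 91 90 92 93 95 98 | b-r -6 -6 -7 -3 -1 3 6 6 7 7 5 2 -3 -6 -6 -6 -7
0.12 127 121 116 111 106 113 121 127 127 115 110 111 122 136 142 143 141 | b-r -6 -9 -8 -4 0 4 6 7 6 6 2 -3 -7 -8 -9 -9 -8
0.125 83 79 77 83 96 111 123 129 126 117 104 94 91 95 98 99 95 | b-r 1 0 2 3 4 5 5 6 7 5 7 4 2 0 0 0 2
0.13 114 110 105 102 103 110 118 126 124 115 104 95 96 98 104 107 104 | b-r 9 9 8 9 6 6 7 7 7 7 6 5 8 9 9 7 8
[-12.  -10.5  -9.   -7.5  -6.   -4.5  -3.   -1.5   0.    1.5   3.    4.5
   6.    7.5   9.   10.5  12. ]
```

The pin is parallel to the rail and needs about +0.5 mm sideways. I'll lower it to hole height and advance gently.

Emit:
{"method": "carry_out", "body": {"series": [[[0, 0, 0], [0.0005, 0, -0.008], 10], [[0, 0, 0], [0, 0, -0.0071], 10], [[0, 0, 0], [0.0006, -0.004, 0], 10], [[0, 0, 0], [0.0006, -0.004, 0], 10], [[0, 0, 0], [0.0006, -0.004, 0], 10], [[0, 0, 0], [0, 0, 0], 10], [[0, 0, 0], [0, 0, 0], 10]]}}

```text
time_s: 7.58
eef_pos: [0.4863, 0.067, 0.0477]
ee_rot: [180.0, 0.0, 98.4]
contact_force: [-0.7, 0.5, -1.5]
finger_gap: 0.0156
grasp_force: 40.0
```

Emit:
{"method": "carry_out", "body": {"series": [[[0, 0, 0], [0.0002, -0.0015, 0], 10], [[0, 0, 0], [0.0002, -0.0015, 0], 10], [[0, 0, 0], [0.0002, -0.0015, 0], 10], [[0, 0, 0], [0.0001, -0.0005, 0], 10]]}}

```text
time_s: 8.07
eef_pos: [0.487, 0.0619, 0.0476]
ee_rot: [180.0, -0.0, 98.4]
contact_force: [0.2, 0.3, -2.3]
finger_gap: 0.0154
grasp_force: 40.0
```

Emit:
{"method": "carry_out", "body": {"series": [[[0, 0, 0], [0.0002, -0.0015, 0], 10], [[0, 0, 0], [0.0002, -0.0015, 0], 10], [[0, 0, 0], [0.0002, -0.0015, 0], 10], [[0, 0, 0], [0, 0, 0], 10]]}}

```text
time_s: 8.57
eef_pos: [0.4876, 0.0574, 0.0476]
ee_rot: [-180.0, -0.0, 98.4]
contact_force: [0.0, -0.2, -2.4]
finger_gap: 0.0156
grasp_force: 40.0
```

No contact force, so the nose is inside block 1. I'll advance towards block 2, then shift about 2.3 mm sideways.

Emit:
{"method": "carry_out", "body": {"series": [[[0, 0, 0], [0.0004, -0.003, 0], 10], [[0, 0, 0], [0.0004, -0.003, 0], 10], [[0, 0, 0], [0.0004, -0.003, 0], 10], [[0, 0, 0], [0.0005, -0.003, 0], 10], [[0, 0, 0], [0, 0, 0], 10]]}}

```text
time_s: 9.2
eef_pos: [0.4893, 0.0453, 0.0476]
ee_rot: [180.0, 0.0, 98.3]
contact_force: [-0.3, -0.5, -1.9]
finger_gap: 0.0155
grasp_force: 40.0
```

Emit:
{"method": "carry_out", "body": {"series": [[[0, 0, 0], [0.0004, -0.003, 0], 10], [[0, 0, 0], [0.0005, -0.003, 0], 10], [[0, 0, 0], [0.0004, -0.003, 0], 10], [[0, 0, 0], [0.0004, -0.003, 0], 10], [[0, 0, 0], [0.001, 0.0001, 0], 10], [[0, 0, 0], [0.0013, 0.0002, 0], 10], [[0, 0, 0], [0, 0, 0], 10], [[0, 0, 0], [0, 0, 0], 10]]}}

```text
time_s: 10.2
eef_pos: [0.4932, 0.0339, 0.0476]
ee_rot: [-180.0, -0.0, 98.4]
contact_force: [-0.5, -0.4, -1.7]
finger_gap: 0.0152
grasp_force: 40.0
```

```bash
cat > look.py <<'E'
from h import *
import sys
np.set_printoptions(precision=4,suppress=True)
s=bot.read_state();t=s["eef_pos"][:2];B=np.array([.50658,-.07334]);a=np.radians(s["ee_rot"][2]-180);d=np.array([np.cos(a),np.sin(a)]);n=np.array([-d[1],d[0]])
print(s["time_s"],s["eef_pos"],s["ee_rot"],s["contact_force"],s["wrist_torque"]);print("TCP rel B1start: along,lat mm",(t-B)@d*1e3,(t-B)@n*1e3)
c=camera("top");g=c["pixels"].astype(np.float32).mean(2)
# block tops in a rail-aligned patch at z=.063: along -15..105, lateral -30..40 (0.5 mm)
A=np.arange(-15,105,.5);L=np.arange(-32,40,.5)
P=np.float32([[proj(c,[*(B+x*1e-3*d+l*1e-3*n),.063]) for x in A] for l in L])
r=cv2.remap(g,P[...,0],P[...,1],cv2.INTER_LINEAR)
m=cv2.morphologyEx((r>135).astype(np.uint8),cv2.MORPH_OPEN,np.ones((9,9)))
for k in cv2.connectedComponentsWithStats(m)[2][1:]:
    x,y,w,h,ar=k
    if 150<ar: print("comp along",A[x]+w/4,"lat",L[y]+h/4,"size",w/2,h/2)
if len(sys.argv)>1: cv2.imwrite(sys.argv[1],cv2.resize(r,None,fx=3,fy=3))
E
python3 look.py pics/l1.png
```

```text
10.2 [0.4932 0.0339 0.0476] [-179.9855   -0.003    98.3677] [-0.4588 -0.3608 -1.676 ] [-0.0549  0.0404 -0.1115]
TCP rel B1start: along,lat mm -108.05668036551927 2.3232905331088323
comp along 1.5 lat 0.0 size 14.0 35.0
comp along 41.25 lat 2.5 size 14.5 35.0
comp along 81.0 lat 11.5 size 14.0 35.0
comp along 98.5 lat 18.0 size 13.0 44.0[ WARN:0@1.364] global loadsave.cpp:1063 imwrite_ Unsupported depth image for selected encoder is fallbacked to CV_8U.
```

View pics/l1.png

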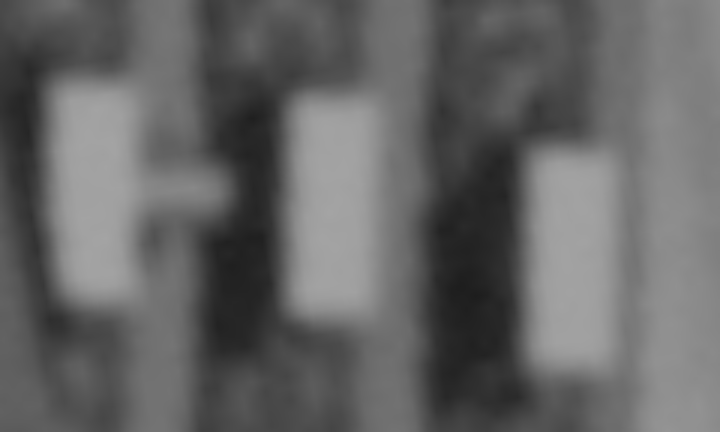

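The rectified view (6 px per mm) shows block 1 at lateral 0.0, block 2 at 2.5 and block 3 at 11.5 mm, with the nose about 9 mm short of block 2. I'll nudge +0.8 mm and feel for block 2.

Emit:
{"method": "carry_out", "body": {"series": [[[0, 0, 0], [0.0008, 0.0001, 0], 10], [[0, 0, 0], [0.0004, -0.003, 0], 10], [[0, 0, 0], [0.0004, -0.003, 0], 10], [[0, 0, 0], [0.0002, -0.0015, 0], 10], [[0, 0, 0], [0.0002, -0.0015, 0], 10], [[0, 0, 0], [0, 0, 0], 10]]}}

```text
time_s: 11.0
eef_pos: [0.4953, 0.0248, 0.0476]
ee_rot: [180.0, 0.0, 98.4]
contact_force: [-0.1, -1.9, -1.6]
finger_gap: 0.0155
grasp_force: 40.0
```

Emit:
{"method": "carry_out", "body": {"series": [[[0, 0, 0], [0.0002, -0.0015, 0], 10], [[0, 0, 0], [0.0002, -0.001, 0], 10], [[0, 0, 0], [0.0001, -0.001, 0], 10], [[0, 0, 0], [0, 0, 0], 10]]}}

```text
time_s: 11.5
eef_pos: [0.4958, 0.0214, 0.0476]
ee_rot: [180.0, 0.0, 98.4]
contact_force: [-1.4, 0.2, -2.0]
finger_gap: 0.0157
grasp_force: 40.0
```

Emit:
{"method": "carry_out", "body": {"series": [[[0, 0, 0], [0.0002, -0.0015, 0], 10], [[0, 0, 0], [0.0002, -0.0015, 0], 10], [[0, 0, 0], [0.0002, -0.0015, 0], 10], [[0, 0, 0], [0, 0, 0], 10]]}}

```text
time_s: 12.0
eef_pos: [0.4964, 0.0168, 0.0476]
ee_rot: [180.0, 0.0, 98.4]
contact_force: [-0.3, -1.6, -1.7]
finger_gap: 0.0151
grasp_force: 40.0
```

The nose is inside block 2. On towards block 3.

Emit:
{"method": "carry_out", "body": {"series": [[[0, 0, 0], [0.0004, -0.003, 0], 10], [[0, 0, 0], [0.0004, -0.003, 0], 10], [[0, 0, 0], [0.0004, -0.003, 0], 10], [[0, 0, 0], [0.0005, -0.003, 0], 10], [[0, 0, 0], [0, 0, 0], 10]]}}

```text
time_s: 12.62
eef_pos: [0.4982, 0.0046, 0.0477]
ee_rot: [180.0, 0.0, 98.3]
contact_force: [-0.2, -2.0, -1.4]
finger_gap: 0.0156
grasp_force: 40.0
```

Emit:
{"method": "carry_out", "body": {"series": [[[0, 0, 0], [0.0004, -0.003, 0], 10], [[0, 0, 0], [0.0004, -0.003, 0], 10], [[0, 0, 0], [0.0005, -0.003, 0], 10], [[0, 0, 0], [0.0002, -0.0015, 0], 10], [[0, 0, 0], [0.002, 0.0003, 0], 10], [[0, 0, 0], [0.002, 0.0003, 0], 10], [[0, 0, 0], [0.002, 0.0003, 0], 10], [[0, 0, 0], [0.0018, 0.0003, 0], 10], [[0, 0, 0], [0, 0, 0], 10]]}}

```text
time_s: 13.75
eef_pos: [0.5075, -0.0043, 0.0476]
ee_rot: [180.0, 0.0, 98.4]
contact_force: [-3.1, -1.4, -1.3]
finger_gap: 0.0154
grasp_force: 40.0
```

```bash
python3 look.py pics/l2.png 2>/dev/null
```

```text
13.75 [ 0.5075 -0.0043  0.0476] [179.9911   0.001   98.3674] [-3.0923 -1.428  -1.3437] [-0.2013  0.1675 -0.1868]
TCP rel B1start: along,lat mm -68.15386134386678 10.933649695863991
comp along 43.25 lat 1.5 size 11.5 22.0
comp along 81.0 lat 11.5 size 14.0 35.0
comp along 98.5 lat 18.0 size 13.0 44.0
comp along -6.25 lat 15.5 size 17.5 21.0
```

View pics/l2.png

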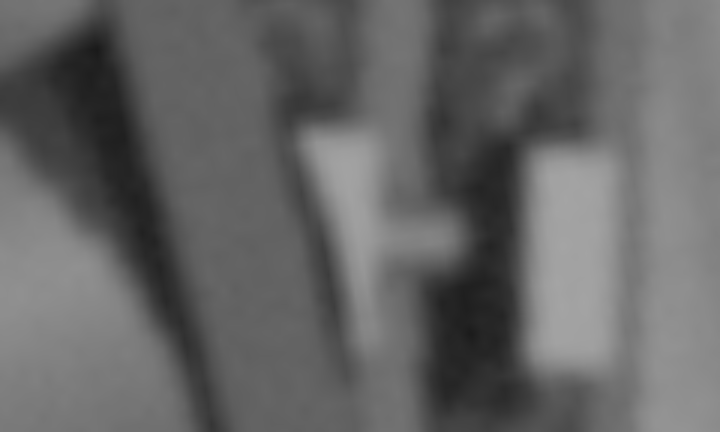

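In this view block 3 is at lateral 11.5 mm. The nose is visible at about (465,238), roughly 9 mm short of the block and about 2 mm off to the low side once parallax is removed. I'll shift 2 mm and feel for block 3.

Emit:
{"method": "carry_out", "body": {"series": [[[0, 0, 0], [0.001, 0.0001, 0], 10], [[0, 0, 0], [0.001, 0.0002, 0], 10], [[0, 0, 0], [0.0003, -0.002, 0], 10], [[0, 0, 0], [0.0003, -0.002, 0], 10], [[0, 0, 0], [0.0002, -0.0015, 0], 10], [[0, 0, 0], [0, 0, 0], 10]]}}

```text
time_s: 14.55
eef_pos: [0.5102, -0.0097, 0.0476]
ee_rot: [180.0, 0.0, 98.4]
contact_force: [-2.6, -0.4, -1.4]
finger_gap: 0.015
grasp_force: 40.0
```

Emit:
{"method": "carry_out", "body": {"series": [[[0, 0, 0], [0.0002, -0.0015, 0], 10], [[0, 0, 0], [0.0002, -0.0015, 0], 10], [[0, 0, 0], [0.0001, -0.001, 0], 10], [[0, 0, 0], [0, 0, 0], 10]]}}

```text
time_s: 15.05
eef_pos: [0.5107, -0.0137, 0.0476]
ee_rot: [180.0, 0.0, 98.4]
contact_force: [-2.3, 0.3, -1.8]
finger_gap: 0.0154
grasp_force: 40.0
```

Emit:
{"method": "carry_out", "body": {"series": [[[0, 0, 0], [0.0001, -0.001, 0], 10], [[0, 0, 0], [0.0002, -0.001, 0], 10], [[0, 0, 0], [0.0001, -0.001, 0], 10], [[0, 0, 0], [0, 0, 0], 10]]}}

```text
time_s: 15.55
eef_pos: [0.5111, -0.0167, 0.0476]
ee_rot: [180.0, 0.0, 98.4]
contact_force: [-2.2, 1.1, -1.3]
finger_gap: 0.0155
grasp_force: 40.0
```

Emit:
{"method": "carry_out", "body": {"series": [[[0, 0, 0], [0.0002, -0.0015, 0], 10], [[0, 0, 0], [0.0002, -0.0015, 0], 10], [[0, 0, 0], [0.0002, -0.0015, 0], 10], [[0, 0, 0], [0, 0, 0], 10]]}}

```text
time_s: 16.05
eef_pos: [0.5117, -0.0213, 0.0476]
ee_rot: [180.0, 0.0, 98.4]
contact_force: [-1.6, -0.9, -1.7]
finger_gap: 0.0151
grasp_force: 40.0
```

```bash
python3 look.py 2>/dev/null
```

```text
16.05 [ 0.5117 -0.0213  0.0476] [179.9916   0.015   98.36  ] [-1.5893 -0.8712 -1.7212] [-0.0808  0.2408 -0.2033]
TCP rel B1start: along,lat mm -50.75369348043211 12.668812908426744
comp along 81.0 lat 11.5 size 14.0 35.0
comp along 98.5 lat 17.5 size 13.0 45.0
comp along 4.5 lat 21.25 size 39.0 28.5
```

The nose is inside block 3. I'll advance to collar contact.

Emit:
{"method": "carry_out", "body": {"series": [[[0, 0, 0], [0.0004, -0.003, 0], 10], [[0, 0, 0], [0.0004, -0.003, 0], 10], [[0, 0, 0], [0.0005, -0.003, 0], 10], [[0, 0, 0], [0.0004, -0.003, 0], 10], [[0, 0, 0], [0.0003, -0.002, 0], 10], [[0, 0, 0], [0, 0, 0], 10]]}}

```text
time_s: 16.85
eef_pos: [0.5137, -0.0354, 0.0476]
ee_rot: [180.0, 0.0, 98.4]
contact_force: [-2.9, -2.0, -1.7]
finger_gap: 0.0159
grasp_force: 40.0
```

Emit:
{"method": "carry_out", "body": {"series": [[[0, 0, 0], [0.0001, -0.001, 0], 10], [[0, 0, 0], [0.0002, -0.001, 0], 10], [[0, 0, 0], [0, 0, 0], 10]]}}

```text
time_s: 17.23
eef_pos: [0.514, -0.0371, 0.0476]
ee_rot: [-180.0, -0.0, 98.4]
contact_force: [-1.9, 0.8, -1.9]
finger_gap: 0.0156
grasp_force: 40.0
```

Emit:
{"method": "carry_out", "body": {"series": [[[0, 0, 0], [0.0001, -0.001, 0], 10], [[0, 0, 0], [0.0002, -0.001, 0], 10], [[0, 0, 0], [0, 0, 0], 10]]}}

```text
time_s: 17.6
eef_pos: [0.5142, -0.0391, 0.0476]
ee_rot: [-180.0, 0.0, 98.4]
contact_force: [-2.1, -0.2, -1.7]
finger_gap: 0.0154
grasp_force: 40.0
```

Emit:
{"method": "carry_out", "body": {"series": [[[0, 0, 0], [0.0001, -0.001, 0], 10], [[0, 0, 0], [0.0002, -0.001, 0], 10], [[0, 0, 0], [0, 0, 0], 10]]}}

```text
time_s: 17.98
eef_pos: [0.5143, -0.0403, 0.0475]
ee_rot: [-180.0, -0.1, 98.4]
contact_force: [-3.7, 6.0, -0.5]
finger_gap: 0.0155
grasp_force: 40.0
```

Emit:
{"method": "carry_out", "body": {"series": [[[0, 0, 0], [0.0001, -0.001, 0], 10], [[0, 0, 0], [0, 0, 0], 10]]}}

```text
time_s: 18.23
eef_pos: [0.5142, -0.0405, 0.0475]
ee_rot: [-180.0, -0.2, 98.4]
contact_force: [-1.3, 11.9, 0.6]
finger_gap: 0.0156
grasp_force: 40.0
```

Emit:
{"method": "carry_out", "body": {"series": [[[0, 0, 0], [0.0001, -0.001, 0], 10], [[0, 0, 0], [0, 0, 0], 10]]}}

```text
time_s: 18.48
eef_pos: [0.5141, -0.0407, 0.0475]
ee_rot: [-179.9, -0.2, 98.4]
contact_force: [-2.6, 17.9, 2.6]
finger_gap: 0.0155
grasp_force: 40.0
```

Contact builds just where the collar should seat: predicted about -30.5 mm, met at -31.5 mm. I'll relax the push, settle the pin down slightly and release.

Emit:
{"method": "carry_out", "body": {"series": [[[0, 0, 0], [-0.0002, 0.0018, -0.0006], 10], [[0, 0, 0], [0, 0, -0.0006], 10], [[0, 0, 0], [0, 0, 0], 10]], "squeeze": 40}}

```text
time_s: 18.85
eef_pos: [0.5145, -0.0403, 0.0468]
ee_rot: [180.0, -0.1, 98.4]
contact_force: [-4.4, 9.5, 4.5]
finger_gap: 0.0156
grasp_force: 40.0
```

Emit:
{"method": "carry_out", "body": {"series": [[[0, 0, 0], [0, 0, 0], 20], [[0, 0, 0], [0, 0, 0], 40], [[0, 0, 0], [0, 0, 0], 55], [[0, 0, 0], [0, 0, 0], 55], [[0, 0, 0], [0, 0, 0], 55], [[0, 0, 0], [0, 0, 0], 55]]}}

```text
time_s: 19.6
eef_pos: [0.5145, -0.0413, 0.0464]
ee_rot: [-180.0, 0.0, 98.4]
contact_force: [-0.1, -0.5, 0.2]
finger_gap: 0.0486
grasp_force: 0.0
```

Now retreat straight up and back, towards +y, to clear the view.

Emit:
{"method": "carry_out", "body": {"series": [[[0, 0, 0], [0, 0, 0.015], 55], [[0, 0, 0], [0, 0, 0.025], 55], [[0, 0, 0], [0, 0, 0.04], 55], [[0, 0, 0], [0, 0, 0.04], 55], [[0, 0, 0], [-0.02, 0.05, 0.03], 55], [[0, 0, 0], [-0.02, 0.06, 0.02], 55], [[0, 0, 0], [-0.02, 0.06, 0.02], 55], [[0, 0, 0], [-0.02, 0.06, 0], 55], [[0, 0, 0], [-0.02, 0.06, 0], 55], [[0, 0, 0], [0, 0, 0], 55]]}}

```text
time_s: 20.85
eef_pos: [0.4156, 0.2434, 0.2352]
ee_rot: [179.9, -0.0, 98.7]
contact_force: [0.6, 0.3, -0.6]
finger_gap: 0.0485
grasp_force: 0.0
```

```bash
python3 - <<'E'
from h import *
ims=[]
for n,w,h in(("scene",48,36),("top",48,36)):
    c=camera(n);p=proj(c,[.515,-.08,.04]).astype(int);print(p)
    ims.append(cv2.resize(c["pixels"][p[1]-h:p[1]+h,p[0]-w:p[0]+w,::-1],(400,300),interpolation=cv2.INTER_CUBIC))
cv2.imwrite("pics/f.png",np.hstack(ims))
E
python3 look.py 2>/dev/null
```

```text
[357 214]
[409 227]
20.95 [0.4172 0.2405 0.2348] [179.951    0.0114  98.4403] [ 0.0207 -0.0079 -0.6094] [-0.0518 -0.1209  0.0303]
TCP rel B1start: along,lat mm -323.5445780514414 -42.375388422068355
comp along 1.25 lat 10.5 size 13.5 34.0
comp along 41.25 lat 10.25 size 13.5 34.5
comp along 81.25 lat 11.25 size 13.5 34.5
comp along 97.0 lat 23.0 size 5.0 8.0
comp along 98.25 lat 34.5 size 9.5 11.0
```

View pics/f.png

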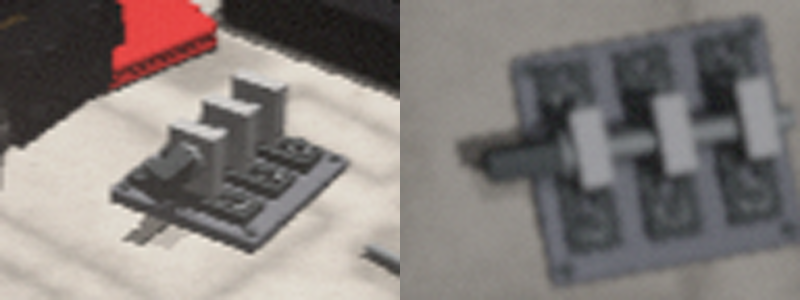

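The final view shows the shaft through all three blocks, with the collar against block 1 at about (570,155) and the nose out past block 3 at about (785,118). I'll check the seating with numbers.

```bash
python3 - <<'E'
from h import *
c=camera("top");B=np.array([.50658,-.07334]);d=np.array([.1452,-.9894]);n=np.array([.9894,.1452])
def prof(z,a0,a1,lats,ch):
    A=np.arange(a0,a1,1.);v=0
    for l in lats:
        P=np.float32([proj(c,[*(B+x*1e-3*d+l*1e-3*n),z]) for x in A]);v=v+cv2.remap(c["pixels"],P[:,:1],P[:,1:],cv2.INTER_LINEAR)[:,0].astype(float)
    print(ch,[(int(a),int(x)) for a,x in zip(A,(v/len(lats)).mean(1))])
prof(.044,86,118,(9,10,11),"nose z44")
prof(.044,86,118,(1,19),"ref beside nose")
prof(.063,70,96,(5,8,15,18),"B3 top")
prof(.055,-58,-36,(8,10,12),"grip back z55")
prof(.056,-24,4,(9,10,11),"collar top z56")
prof(.063,-14,14,(0,3,16,20),"B1 top")
E
```

```text
nose z44 [(86, 154), (87, 153), (88, 153), (89, 152), (90, 148), (91, 143), (92, 137), (93, 131), (94, 127), (95, 125), (96, 124), (97, 123), (98, 122), (99, 122), (100, 122), (101, 123), (102, 125), (103, 127), (104, 128), (105, 129), (106, 127), (107, 126), (108, 124), (109, 122), (110, 122), (111, 122), (112, 122), (113, 122), (114, 124), (115, 126), (116, 127), (117, 129)]
ref beside nose [(86, 155), (87, 155), (88, 153), (89, 149), (90, 144), (91, 138), (92, 128), (93, 120), (94, 115), (95, 114), (96, 119), (97, 125), (98, 129), (99, 131), (100, 133), (101, 133), (102, 132), (103, 132), (104, 132), (105, 131), (106, 129), (107, 127), (108, 126), (109, 125), (110, 124), (111, 123), (112, 124), (113, 124), (114, 125), (115, 125), (116, 127), (117, 128)]
B3 top [(70, 62), (71, 74), (72, 91), (73, 112), (74, 132), (75, 143), (76, 150), (77, 152), (78, 154), (79, 155), (80, 155), (81, 155), (82, 155), (83, 154), (84, 153), (85, 150), (86, 145), (87, 136), (88, 127), (89, 120), (90, 115), (91, 115), (92, 117), (93, 120), (94, 123), (95, 123)]
grip back z55 [(-58, 114), (-57, 105), (-56, 95), (-55, 86), (-54, 78), (-53, 71), (-52, 63), (-51, 56), (-50, 51), (-49, 53), (-48, 57), (-47, 62), (-46, 67), (-45, 69), (-44, 70), (-43, 71), (-42, 71), (-41, 71), (-40, 70), (-39, 70), (-38, 71), (-37, 71)]
collar top z56 [(-24, 72), (-23, 72), (-22, 72), (-21, 73), (-20, 75), (-19, 73), (-18, 71), (-17, 70), (-16, 69), (-15, 75), (-14, 82), (-13, 96), (-12, 108), (-11, 111), (-10, 113), (-9, 110), (-8, 108), (-7, 111), (-6, 117), (-5, 130), (-4, 143), (-3, 149), (-2, 154), (-1, 155), (0, 155), (1, 155), (2, 156), (3, 155)]
B1 top [(-14, 70), (-13, 75), (-12, 77), (-11, 75), (-10, 76), (-9, 81), (-8, 94), (-7, 112), (-6, 128), (-5, 141), (-4, 149), (-3, 153), (-2, 155), (-1, 155), (0, 155), (1, 155), (2, 156), (3, 155), (4, 152), (5, 149), (6, 141), (7, 130), (8, 116), (9, 103), (10, 92), (11, 84), (12, 79), (13, 78)]
```

The collar's front face is at -7.4 mm and the block's face at -6.8 mm, with no dark gap between them. That is home within the measurement error. Handing in.

```bash
python3 -c "
from workcell import job
print(job.job_done())"
```

```text
the job is handed in; nothing more can be done
None
```

I threaded the pin through all three bearing blocks, seated its collar against the first block (the camera check agrees to within its roughly 1 mm error), let go, drew the arm clear and handed the job in at about 21 s; no verdict came back.

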